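# Dress the edge of a nameplate on a fence jig with a push stick

### The arm

A 6-joint arm with a two-finger parallel gripper is mounted at the origin on a cart in front of the work surface, level with it; the furniture and walls round the work are solid. World frame = base frame: x ahead of the robot, y to its left, z up, the work surface at z = 0. Lengths are in m, angles in degrees, forces in N, time in s.
With the tool pointing down it reaches from about 0.4 to 0.825 m from the base axis. Payload 7 kg.
Tool frame: the origin (TCP) lies on the centre line of the jaws, within the pads' length; the fingertips stand 14 mm ahead of it and the grasp point (between the pads) lies 5 mm behind it; z points along the fingers, y is the line along which they close (so a half turn about z gives the same grasp; the last joint's range is limited). The gripper opens to 88 mm and grips with 3 to 60 N. Pads are 19 mm wide; open, the fingers measure 130 mm over their backs; the gripper's body (78 mm by 193 mm) begins 47 mm behind the grasp point.
Start: joints at [-58.493, 20.546, 0.682, 0, -70.136, -16.507], TCP at [0.175, -0.652, 0.241] pointing down, gripper open.
Joint ranges: [-176.03, 176.03], [-82.01, 121.73], [-58.28, 71.71], [-173.87, 95.51], [-174.79, -0.11], [-173.66, 173.66]. Speed limits (degrees/s): [136.94, 136.94, 172.46, 180, 180, 180].

### API

Orientations are given as [roll, pitch, yaw] about the fixed x, y, z axes, in that order (R = Rz(yaw) Ry(pitch) Rx(roll)).
In Python, from plant import r gives the robot as it stands.
- The arm moves only by the tool send_rows, never from a script. Its argument "steps" is a list of rows, each an object with "dp": the shift along the tool's x, y, z in mm, a list of three; "roll": the turn about the tool's z in rad; "jaw": the opening in per cent of the stroke, from 0 (shut) to 100 (fully open). In form: [{"dp": [tx, ty, tz], "roll": roll, "jaw": jaw}, ...]. A call has 1 to 5 rows; each row is the pose to reach, as a shift and turn from the pose commanded when the call began, along the tool's axes at that moment; what a row does not reach only later rows make up. A row lasts 1/8 s, in which the tool goes at most 62.5 mm and 10.7 degrees, less where a joint would pass 70% of its speed; a pose out of reach is approached as far as the arm can. A call with a gripper value outside its range is refused whole. The fingers move at their own pace and stop on an object; "newtons" is the grip in N (left out, the last holds). Time passes only in rows, so rows that repeat a pose let the fingers close. It gives the time, the measured TCP pose, the force, the opening and the grip force at its end, in the units of the state.
- r.get_state(): the state, without advancing time (a new reading comes with each control period).
- r.capture(name): name is "scene" or "top"; returns a dict with "image" (384x512x3 uint8, blue, green, red), "K" (3x3 intrinsics, pixels), "rvec" (rotation vector, rad) and "tvec" (3), from world to camera coordinates, as OpenCV has them. Camera axes: x right, y down, z forward; pixel columns grow to the right and rows downward; lengths in m; the calibration is good to about 2 mm. A picture is of the moment at which its call begins. There is no depth.
- r.close_job(): hands the job in; it is judged then, once.
The state is a dict: "time_s": time; "joints": joint angles; "qd": joint speeds; "joint_torque": joint torques, N m; "tcp_pos": TCP position; "eef_rot": TCP orientation; "contact_force": force on the tool from outside, world axes, zero at the start; "moment": the same for the moment, N m; "gripper_width": finger opening in m; "gripper_force": force on a finger pad.
Only numpy, scipy, OpenCV 4.12 (cv2) and the standard library are available. Lean on these libraries where they do the work, as an engineer would, in place of code of your own. Each camera call takes 0.05 s, during which the arm holds its last target. There are 200 camera calls.

### The job

Pick up the orange push stick and, touching the wooden nameplate only with the stick, bring its long edge up against the aluminium fence and feed it slowly and squarely along the sanding strip until it presses in the rubber bumper at the end stop. Keep a light, steady side pressure on the fence all the way (about 6 N) and never more than 15 N; do not ram the stop. Leave the plate there, stand the stick upright on the bare desk beside the jig, and disturb nothing else.

Things in the scene. Friction and masses are not known exactly. Their poses are not given: they have to be found in the camera images.
- jig: Fence unit of the edge-dressing jig, fixed on a plywood board 340 x 130 x 12 mm (x -190 to +150, y -65 to +65 mm here). Origin on the board's top, 12 mm above the desk; +x is the feed direction, +y points to the fence, z up. Fed home, the plate's centre is at about x = +60, y = +13 mm here (give or take the fence's setting)
- fence_face (a point): Nominal middle of the fence's working face, 12 mm above the board, at x = 0, y = +35 mm of the jig; axes as the jig. Aluminium bar from x = -150 to +110 mm, 24 mm high, red-brown sanding strip x -70 to +80 mm. It is clamped by hand: up to 3 mm nearer or farther in y and up to 0.04 rad out of parallel, turned about this point; this is not reported and must be felt
- bumper_face (a point): Centre of the free rubber bumper's face (18 mm across, looks to -x) at x = +100, y = +10 mm of the jig, 13 mm above the board; it stands on the end stop, an aluminium block with its face at x = +117 mm; axes as the jig
- bumper (a joint): How far the spring bumper is pressed in, m: 0 free, 0.006 at its end; 1.5 N per mm, it springs back
- plate: Oak nameplate blank with a brass face, 80 x 44 x 26 mm (x, y, z), about 0.25 kg, lying loose on the board near the start of the fence, a little away from it and a little skewed. Origin at the centre of its underside, x along its length
- plate_center (a point): Centre of the nameplate, 13 mm above its underside; axes as the plate
- stick: Orange push stick standing upright on the desk, 0.14 kg, 96 mm high. Origin on the underside, on the axis of the square handle (30 x 30 mm, faces square to x and y). Foot 24 mm high: a block x -20 to +20, y -22 to +18 mm, and an arm x +20 to +52, y -22 to -6 mm
- stick_notch (a point): Inner corner of the notch between the foot's block and arm, x = +20, y = -6 mm, 12 mm above the underside; axes as the stick. With the stick's x along the jig's x it takes the plate's rear corner on the side away from the fence: the block's face pushes the rear end, the arm's face presses the long side to the fence
- stick_grip (a point): Point in the handle to grasp, 70 mm above the stick's underside; axes as the stick
- tape_roll: Roll of brown tape, 92 mm across, 48 mm high, on the desk near the robot; leave alone; origin under its centre
- glue: Small white glue bottle with a black nozzle, 35 mm across, 112 mm high, behind the jig; leave alone; origin under its centre
- red_pot: Small pot with a red lid, 58 mm across, 50 mm high, left of the jig; leave alone; origin under its centre
Not all that is in view belongs to the job. Of the things that look like the plate, the middle-sized one is meant.

How it is judged (in metres and radians):
On the way, in this order (a step that is already met when the one before it is completed fails the run):
1. the push stick is lifted (height (world z) of stick_grip above 0.079 m), for 0.2 s.
2. early on the sanding strip the plate is pressed to the fence with at least 3 N (x of plate in the frame of jig between -0.06 and -0.025 m and contact force between plate and jig above 3 N), for 0.1 s.
3. half-way along the strip the plate is pressed to the fence with at least 3 N (x of plate in the frame of jig between -0.015 and 0.015 m and contact force between plate and jig above 3 N), for 0.1 s.
4. late on the strip the plate is pressed to the fence with at least 3 N (x of plate in the frame of jig between 0.022 and 0.055 m and contact force between plate and jig above 3 N), for 0.1 s.
5. the plate presses the bumper in by at least 1.5 mm (value of joint bumper above 0.0015 m), for 0.2 s.
At the end, for the whole second after the job is handed in: The plate lies flat and at rest, its centre 55 to 68 mm along the jig (at the bumper), 6 to 20 mm towards the fence (13 nominal), within 0.06 rad of the jig's line; the stick stands upright (within 0.1 rad) and at rest on the bare desk (x of plate in the frame of jig between 0.055 and 0.068 m and y of plate in the frame of jig between 0.006 and 0.02 m and angle between the x axis of plate and the x axis of jig, either way round below 0.06 rad and angle between plate's own z axis and vertical below 0.05 rad and angle between stick's own z axis and vertical below 0.1 rad and height (world z) of stick_grip between 0.065 and 0.075 m and linear speed of each of plate, stick below 0.01 m/s); the robot touches nothing.
It fails at once if before the end of the strip the plate is pressed against the fence with more than 15 N (x of plate in the frame of jig below 0.056 m and contact force between plate and jig above 15 N).
It fails at once if the plate is rammed: more than 24 N against fence and stop together (contact force between plate and jig above 24 N).
It fails at once if the hand touches the plate (contact force between any of the fingers, the arm and plate above 0.5 N).
It fails at once if along the strip the plate leaves the fence or turns skew to it (x of plate in the frame of jig above -0.055 m and (y of plate in the frame of jig below 0.004 m or angle between the x axis of plate and the x axis of jig, either way round above 0.1 rad)).
It fails at once if the tape roll, glue bottle or pot is moved more than 20 mm (distance of any of tape_roll, glue, red_pot from where it was at the start of the episode above 0.02 m).
It also fails if it takes over 70 s, if anything falls off the work surface, if the arm or the gripper's body presses on something with over 40 N, if the wrist force passes 120 N, or if a joint passes its speed limit or range.

## Working session

There is one attempt and no reset: what is moved stays moved. The work goes in short steps, Python scripts to look and compute and a tool call to move; the robot and the scene stay as the last step left them, time stands still between calls to the robot, and variables do not carry over. Pictures are saved under pics/ and viewed, at most 10 in all, crops included, and the job is handed in when it is done.

Besides the shell and the picture viewer there is one more tool, called after ">>>" in YAML: its name, and indented under it one key for each argument. send_rows: Moves the arm, as the interface text tells. Its arguments: {"type":"object","properties":{"steps":{"type":"array","items":{"type":"object","properties":{"dp":{"type":"array","items":{"type":"number"}},"roll":{"type":"number"},"jaw":{"type":"number"}}}},"newtons":{"type":"number"}},"required":["steps"]}

```bash
mkdir -p pics; ls; python3 - <<'E'
from plant import r
import cv2,pickle
s=r.get_state();print(s)
for n in("scene","top"):
    c=r.capture(n);pickle.dump(c,open(f"pics/{n}.pkl","wb"));print(n,c["K"],c["rvec"],c["tvec"])
    cv2.imwrite(f"pics/{n}0.png",cv2.resize(c["image"],(800,600),interpolation=cv2.INTER_CUBIC))
E
```

```text
pics
{'time_s': 0.0, 'joints': array([-5.84929356e+01,  2.05910350e+01,  6.35206732e-01, -1.92393954e-02,
       -7.01357203e+01, -1.65089480e+01]), 'qd': array([-0.04058677,  0.13690586,  0.02377538, -0.05799344, -0.022637  ,
       -0.02564058]), 'joint_torque': array([ 1.08209399e-03, -5.82713950e+01,  2.93052542e+01,  6.99670315e+00,
        6.77254808e-03, -2.28512208e-04]), 'tcp_pos': array([ 0.1745626 , -0.65156995,  0.23964084]), 'eef_rot': array([ 1.79907086e+02, -8.67651032e-03, -1.65008429e+02]), 'contact_force': array([ 0.18923343,  0.15645611, -0.6325218 ]), 'moment': array([-0.03312548,  0.01983599,  0.01659025]), 'gripper_force': 0.0, 'gripper_width': 0.08760887835054977}
scene [[371.76120798   0.         256.22047598]
 [  0.         371.76120798 194.46602766]
 [  0.           0.           1.        ]] [ 1.41664189 -2.43619504  0.611915  ] [0.17891702 0.4886375  1.00190259]
top [[388.85070591   0.         261.93211697]
 [  0.         388.85070591 187.0274688 ]
 [  0.           0.           1.        ]] [ 2.13168644 -2.15508575  0.13074143] [-0.09240605  0.55855752  1.17449002]
```

View pics/top0.png

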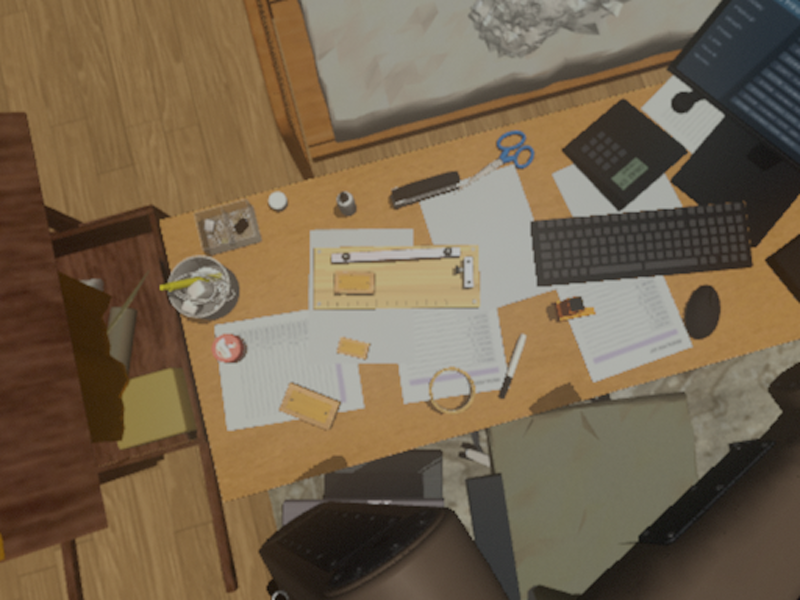

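View pics/scene0.png

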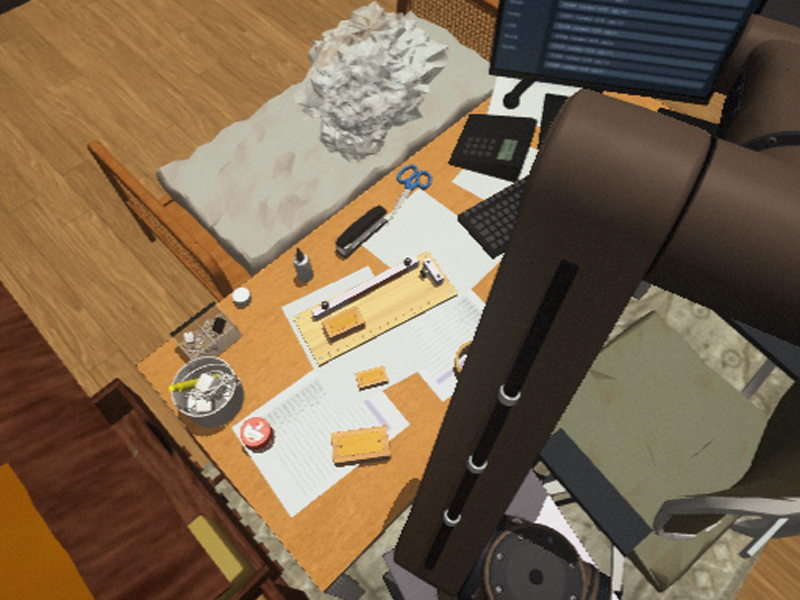

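The top view shows the jig at about (315–480, 245–310), with the middle-sized plate at (354, 283). The tape is at (451, 390), the pot at (229, 348) and the glue at (346, 203). A small orange and black object at (572, 308) may be the stick. I'll enlarge that area.

```bash
cat > h.py <<'E'
import numpy as np,cv2,pickle
def load(n): return pickle.load(open(f"pics/{n}.pkl","rb"))
def px2w(c,uv,z):
    R=cv2.Rodrigues(np.array(c["rvec"]))[0];t=np.array(c["tvec"]).ravel()
    uv=np.array(uv,float).reshape(-1,2);z=np.broadcast_to(z,len(uv))
    d=np.c_[uv,np.ones(len(uv))]@np.linalg.inv(c["K"]).T@R
    o=-R.T@t
    return o+d*((z-o[2])/d[:,2])[:,None]
def w2px(c,P): return cv2.projectPoints(np.array(P,float).reshape(-1,3),np.array(c["rvec"]),np.array(c["tvec"]),c["K"],None)[0][:,0]
def crop(c,x0,y0,w,h,k,name): cv2.imwrite(name,cv2.resize(c["image"][y0:y0+h,x0:x0+w],None,fx=k,fy=k,interpolation=cv2.INTER_CUBIC))
E
python3 - <<'E'
from h import *
c=load("top");im=c["image"]
print(px2w(c,np.array([[572,308],[315,250],[480,250],[480,308],[315,310],[451,390],[229,348],[346,203]])/1.5625,0.0).round(3))
R=cv2.Rodrigues(np.array(c["rvec"]))[0];print(-R.T@np.array(c["tvec"]).ravel())
a=cv2.resize(im[150:204,195:315],None,fx=6.6,fy=6.6,interpolation=cv2.INTER_CUBIC)
b=cv2.resize(im[180:216,340:400],None,fx=6.6,fy=6.6,interpolation=cv2.INTER_CUBIC)
o=np.zeros((600,800,3),np.uint8);o[:a.shape[0],:a.shape[1]]=a[:,:800];o[360:360+b.shape[0],:b.shape[1]]=b
cv2.imwrite("pics/c1.png",o)
E
```

```text
[[ 0.526 -0.43   0.   ]
 [ 0.654  0.097  0.   ]
 [ 0.649 -0.245  0.   ]
 [ 0.528 -0.242  0.   ]
 [ 0.528  0.096  0.   ]
 [ 0.363 -0.18   0.   ]
 [ 0.452  0.271  0.   ]
 [ 0.754  0.033  0.   ]]
[ 0.39194866 -0.11590388  1.23810126]
```

View pics/c1.png

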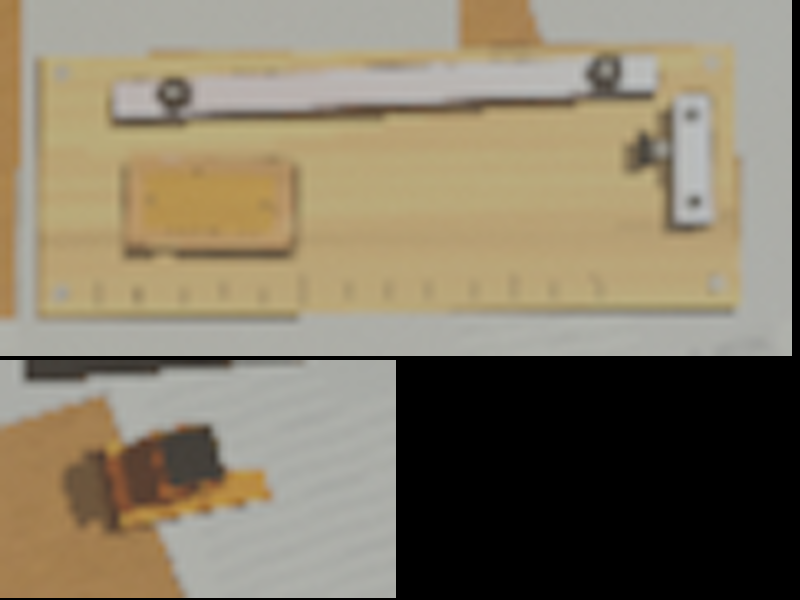

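The enlarged crop shows the following:
- **Jig:** end stop at right, so the jig's +x points to world −y and the fence is towards world +x. The fence is slightly turned.
- **Plate:** corners at about (125–298, 158–248).
- **Stick:** black handle top at about (192, 457), with the arm pointing right.

Next I'll compute the poses.

```bash
python3 - <<'E'
from h import *
c=load("top")
f=lambda p,o:(np.array(p,float)+.5)/6.6-.5+np.array(o)
A=(195,150);B=(340,180)
def rect(W):  # order: rear-fence, front-fence, front-near, rear-near
    W=W[:,:2];e=W[1]-W[0]+W[2]-W[3];return W.mean(0).round(4),np.degrees(np.arctan2(e[1],e[0])).round(2),np.linalg.norm(e)/2,np.linalg.norm(W[0]-W[3]+W[1]-W[2])/2
b=px2w(c,f([(38,58),(735,47),(737,308),(38,317)],A),.012);print("board",rect(b))
p=px2w(c,f([(125,158),(298,160),(296,248),(124,245)],A),.038);print("plate",rect(p))
ctr,yaw,_,_=rect(b);a=np.radians(yaw);R=np.array([[np.cos(a),-np.sin(a)],[np.sin(a),np.cos(a)]])
org=ctr+R@[.02,0];print("jig origin",org,yaw)
J=lambda P:(P[:,:2]-org)@R
print("plate in jig",J(p).round(4))
fe=px2w(c,f([(113,82),(640,58),(655,93),(113,117)],A),.036);print("fence in jig",J(fe).round(4))
h=px2w(c,f([(163,75),(212,65),(222,112),(170,127)],B),.096);print("handle top",h.round(4),rect(h))
q=px2w(c,f([(125,165),(270,140),(265,112)],B),[0,0.0,.024]);print("foot",q.round(4),np.degrees(np.arctan2(*(q[1]-q[0])[[1,0]])))
E
```

```text
board (array([ 0.5934, -0.0702]), np.float64(-89.88), np.float64(0.3381416494832636), np.float64(0.12752776145137135))
plate (array([0.5801, 0.0121]), np.float64(-91.54), np.float64(0.08190790836043513), np.float64(0.04195906545716553))
jig origin [ 0.59344189 -0.09019996] -89.88
plate in jig [[-0.1432  0.0089]
 [-0.0608  0.0068]
 [-0.062  -0.0354]
 [-0.1434 -0.0328]]
fence in jig [[-0.1494  0.0462]
 [ 0.1025  0.0541]
 [ 0.1093  0.037 ]
 [-0.1493  0.0292]]
handle top [[ 0.5342 -0.401   0.096 ]
 [ 0.5384 -0.423   0.096 ]
 [ 0.5173 -0.4265  0.096 ]
 [ 0.5108 -0.4031  0.096 ]] (array([ 0.5252, -0.4134]), np.float64(-76.74), np.float64(0.02332273282291204), np.float64(0.02244203940412337))
foot [[ 0.5026 -0.4047  0.    ]
 [ 0.5139 -0.4749  0.    ]
 [ 0.5249 -0.4663  0.024 ]] -80.85076496052397
```

>>> send_rows:
  steps:
    - {"dp":[-400,137,0],"roll":-1.48,"jaw":100}
    - {"dp":[-400,137,0],"roll":-1.48,"jaw":100}
    - {"dp":[-400,137,0],"roll":-1.48,"jaw":100}
    - {"dp":[-400,137,0],"roll":-1.48,"jaw":100}
    - {"dp":[-400,137,0],"roll":-1.48,"jaw":100}
  newtons: 20

```text
time_s: 0.72
tcp_pos: [0.4354, -0.4762, 0.2403]
eef_rot: [180.0, 0.0, -110.9]
contact_force: [1.2, -1.0, -0.4]
gripper_width: 0.0874
gripper_force: 0.0
```

```bash
cat > go.py <<'E'
# python3 go.py x y z yaw : print dp(mm), roll to reach it from the present measured pose
import sys,numpy as np
from plant import r
from scipy.spatial.transform import Rotation as Ro
s=r.get_state();R=Ro.from_euler('xyz',s["eef_rot"],degrees=True)
np.set_printoptions(precision=4,suppress=True)
print(s["time_s"],s["tcp_pos"],s["eef_rot"],s["contact_force"],s["moment"],s["gripper_width"])
if len(sys.argv)>4:
    g=np.array(sys.argv[1:5],float)
    dy=(g[3]-s["eef_rot"][2]+180)%360-180
    print("dp",1000*R.inv().apply(g[:3]-s["tcp_pos"]),"roll",-np.radians(dy))
E
python3 go.py 0.526 -0.416 0.24 -80
```

```text
0.725 [ 0.4354 -0.4762  0.2403] [ 179.9781    0.008  -110.9337] [ 1.1856 -1.0039 -0.4432] [-0.1246 -0.035  -0.0361] 0.08735376659398829
dp [-88.5873 -63.1141   0.3246] roll -0.5398955531899571
```

>>> send_rows:
  steps:
    - {"dp":[-45,-32,20],"roll":-0.18,"jaw":100}
    - {"dp":[-88.5,-63,60],"roll":-0.36,"jaw":100}
    - {"dp":[-88.5,-63,100],"roll":-0.54,"jaw":100}
    - {"dp":[-88.5,-63,100],"roll":-0.54,"jaw":100}

```text
time_s: 1.23
tcp_pos: [0.5231, -0.4162, 0.1365]
eef_rot: [179.6, 0.3, -80.4]
contact_force: [-0.3, 0.5, -0.3]
gripper_width: 0.0873
gripper_force: 0.0
```

```bash
python3 go.py 0.526 -0.416 0.061 -80; python3 - <<'E'
from plant import r
from h import *
c=r.capture("scene");d=r.capture("top");pickle.dump(c,open("pics/s2.pkl","wb"));pickle.dump(d,open("pics/t2.pkl","wb"))
p=w2px(c,[[.526,-.416,.05]])[0];q=w2px(d,[[.526,-.416,.05]])[0];print(p,q)
def cr(c,p,k):
    x,y=[int(max(0,v)) for v in (p[0]-33,p[1]-45)];print(x,y);return cv2.resize(c["image"][y:y+90,x:x+66],(396,540),interpolation=cv2.INTER_CUBIC)
cv2.imwrite("pics/c2.png",np.hstack([cr(c,p,6),cr(d,q,6)]))
E
```

```text
1.225 [ 0.5231 -0.4162  0.1365] [179.6352   0.2818 -80.3718] [-0.2792  0.4851 -0.2739] [-0.0308  0.2387 -0.0541] 0.08730726304859658
dp [ 0.67   -3.3825 75.4645] roll -0.006488316888203791
[338.39075341 160.06593534] [365.62599043 195.43285419]
305 115
332 150
```

View pics/c2.png

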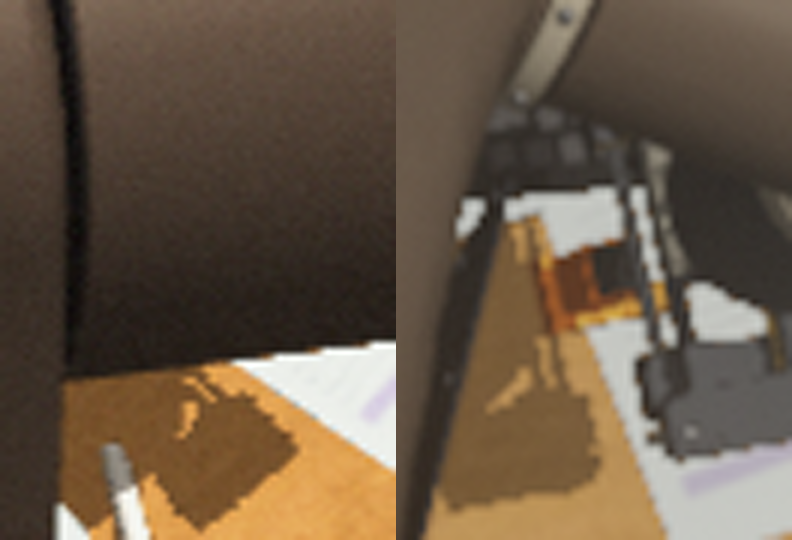

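The scene camera is blocked by the arm. The top view shows the stick untouched between the open fingers, so I'll descend and grip.

>>> send_rows:
  steps:
    - {"dp":[0.5,-3,25],"roll":0,"jaw":100}
    - {"dp":[0.5,-3,50],"roll":0,"jaw":100}
    - {"dp":[0.5,-3,70],"roll":0,"jaw":100}
    - {"dp":[0.5,-3,75],"roll":0,"jaw":100}
    - {"dp":[0.5,-3,75],"roll":0,"jaw":70}
  newtons: 20

```text
time_s: 1.95
tcp_pos: [0.5283, -0.419, 0.0673]
eef_rot: [-179.9, -0.1, -80.5]
contact_force: [0.3, 0.5, 0.8]
gripper_width: 0.0821
gripper_force: 0.0
```

>>> send_rows:
  steps:
    - {"dp":[0,0,0],"roll":0,"jaw":0}
    - {"dp":[0,0,0],"roll":0,"jaw":0}
    - {"dp":[0,0,0],"roll":0,"jaw":0}
    - {"dp":[0,0,0],"roll":0,"jaw":0}
    - {"dp":[0,0,0],"roll":0,"jaw":0}
  newtons: 20

```text
time_s: 2.58
tcp_pos: [0.5278, -0.418, 0.0655]
eef_rot: [180.0, 0.0, -80.3]
contact_force: [-1.9, -0.7, 0.9]
gripper_width: 0.0332
gripper_force: 0.5
```

>>> send_rows:
  steps:
    - {"dp":[0,0,0],"roll":0,"jaw":0}
    - {"dp":[0,0,0],"roll":0,"jaw":0}
    - {"dp":[0,0,0],"roll":0,"jaw":0}
  newtons: 60

```text
time_s: 2.95
tcp_pos: [0.5278, -0.418, 0.0655]
eef_rot: [180.0, 0.0, -80.3]
contact_force: [-1.0, 0.6, -0.2]
gripper_width: 0.0296
gripper_force: 60.0
```

```bash
python3 go.py
```

```text
2.95 [ 0.5278 -0.418   0.0655] [179.9832   0.0099 -80.3477] [-0.9983  0.5959 -0.2216] [0.1042 0.4706 0.0264] 0.029587357918091067
```

Gripped at 29.6 mm width. Now lift, then carry it to behind the plate.

>>> send_rows:
  steps:
    - {"dp":[0,0,-20],"roll":0,"jaw":0}
    - {"dp":[0,0,-45],"roll":0,"jaw":0}
    - {"dp":[-20,-4,-70],"roll":0.03,"jaw":0}
    - {"dp":[-55,-12,-75],"roll":0.08,"jaw":0}
    - {"dp":[-92,-20,-75],"roll":0.137,"jaw":0}

```text
time_s: 3.58
tcp_pos: [0.5325, -0.3233, 0.141]
eef_rot: [-179.9, -0.0, -88.3]
contact_force: [0.8, 0.4, -1.1]
gripper_width: 0.0294
gripper_force: 60.0
```

```bash
python3 go.py 0.551 0.085 0.14 -88.2
```

```text
3.575 [ 0.5325 -0.3233  0.141 ] [-179.9246   -0.0119  -88.3451] [ 0.7962  0.4436 -1.1192] [0.1173 0.0409 0.0177] 0.02940576877973769
dp [-407.5841  -30.3114    1.005 ] roll -0.0025326641571885382
```

>>> send_rows:
  steps:
    - {"dp":[-40,-3,0],"roll":0,"jaw":0}
    - {"dp":[-90,-7,0],"roll":0,"jaw":0}
    - {"dp":[-140,-10,0],"roll":0,"jaw":0}
    - {"dp":[-190,-14,0],"roll":0,"jaw":0}
    - {"dp":[-240,-18,0],"roll":0,"jaw":0}

```text
time_s: 4.2
tcp_pos: [0.5426, -0.0818, 0.1406]
eef_rot: [-180.0, 0.0, -88.2]
contact_force: [0.6, -0.7, -1.9]
gripper_width: 0.0295
gripper_force: 60.0
```

>>> send_rows:
  steps:
    - {"dp":[-50,-3,0],"roll":0,"jaw":0}
    - {"dp":[-100,-7,0],"roll":0,"jaw":0}
    - {"dp":[-140,-10,0],"roll":0,"jaw":0}
    - {"dp":[-163,-12,0],"roll":0,"jaw":0}
    - {"dp":[-163,-12,0],"roll":0,"jaw":0}

```text
time_s: 4.82
tcp_pos: [0.5496, 0.0814, 0.1404]
eef_rot: [-180.0, 0.0, -88.1]
contact_force: [1.2, -1.0, -1.6]
gripper_width: 0.03
gripper_force: 60.0
```

```bash
python3 go.py 0.551 0.085 0.08 -88.2; python3 - <<'E'
from plant import r
from h import *
c=r.capture("scene");d=r.capture("top");pickle.dump(c,open("pics/s3.pkl","wb"));pickle.dump(d,open("pics/t3.pkl","wb"))
p=w2px(c,[[.57,.05,.05]])[0];q=w2px(d,[[.57,.05,.05]])[0];print(p,q)
def cr(c,p):
    x,y=[int(max(0,v)) for v in (p[0]-33,p[1]-45)];print(x,y);return cv2.resize(c["image"][y:y+90,x:x+66],(396,540),interpolation=cv2.INTER_CUBIC)
cv2.imwrite("pics/c3.png",np.hstack([cr(c,p),cr(d,q)]))
E
```

```text
4.825 [0.5496 0.0814 0.1404] [-179.9909    0.0157  -88.0652] [ 1.222  -1.0306 -1.588 ] [0.0133 0.0784 0.0623] 0.03001880747247213
dp [-3.5668 -1.5512 60.4241] roll 0.00235319952700344
[210.55001532 210.8082044 ] [213.85912307 183.0540297 ]
177 165
180 138
```

View pics/c3.png

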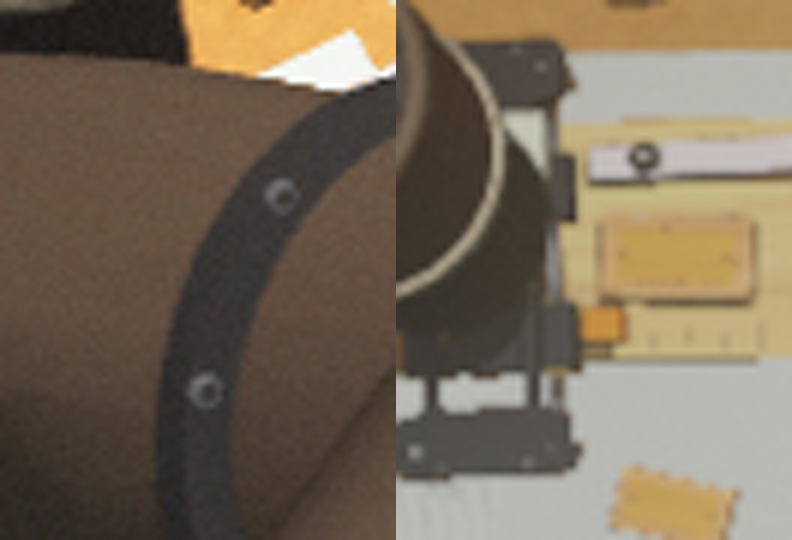

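The top view shows the arm tip's end edge at crop x≈625, y≈305–340, clear of the plate on its near side. I'll use it to get the stick's pose in the hand.

```bash
python3 - <<'E'
from h import *
c=load("t3")
f=lambda p:(np.array(p,float)+.5)/6-.5+np.array([180,138])
t=px2w(c,f([(229,306),(229,341)]),.099);print(t)
a=np.radians(-88.07);R=np.array([[np.cos(a),-np.sin(a)],[np.sin(a),np.cos(a)]])
print((t[:,:2]-[.5496,.0814])@R)   # expect x .052, y -.006,-.022 if stick axis = tcp
E
```

```text
[[0.54596234 0.03149555 0.099     ]
 [0.52856884 0.03139636 0.099     ]]
[[ 0.04975363 -0.00531631]
 [ 0.04926697 -0.02270328]]
```

>>> send_rows:
  steps:
    - {"dp":[-3,-1,15],"roll":0,"jaw":0}
    - {"dp":[-3,-1,35],"roll":0,"jaw":0}
    - {"dp":[-3,-1,52],"roll":0,"jaw":0}
    - {"dp":[-3,-1,60],"roll":0,"jaw":0}
    - {"dp":[-3,-1,60],"roll":0,"jaw":0}

```text
time_s: 5.55
tcp_pos: [0.55, 0.0821, 0.0797]
eef_rot: [179.9, -0.0, -88.2]
contact_force: [-0.4, -0.1, -0.7]
gripper_width: 0.0294
gripper_force: 60.0
```

>>> send_rows:
  steps:
    - {"dp":[0,0,0],"roll":0,"jaw":0}
    - {"dp":[0,0,0],"roll":0,"jaw":0}

```text
time_s: 5.8
tcp_pos: [0.5508, 0.0829, 0.0812]
eef_rot: [-179.9, 0.0, -88.2]
contact_force: [-0.3, -0.0, -1.8]
gripper_width: 0.0295
gripper_force: 60.0
```

```bash
python3 go.py
```

```text
5.8 [0.5508 0.0829 0.0812] [-179.9363    0.027   -88.1951] [-0.3165 -0.0467 -1.8496] [0.0566 0.0864 0.0262] 0.02949969580654655
```

>>> send_rows:
  steps:
    - {"dp":[2,-4,0],"roll":0,"jaw":0}
    - {"dp":[5,-8,0],"roll":0,"jaw":0}
    - {"dp":[8,-12,0],"roll":0,"jaw":0}
    - {"dp":[11,-16,0],"roll":0,"jaw":0}
    - {"dp":[14,-19,0],"roll":0,"jaw":0}

```text
time_s: 6.42
tcp_pos: [0.5699, 0.0691, 0.0804]
eef_rot: [180.0, -0.0, -88.2]
contact_force: [-1.4, 1.0, -0.7]
gripper_width: 0.0294
gripper_force: 60.0
```

>>> send_rows:
  steps:
    - {"dp":[2,-2,0],"roll":0,"jaw":0}
    - {"dp":[4,-4,0],"roll":0,"jaw":0}
    - {"dp":[6,-6,0],"roll":0,"jaw":0}
    - {"dp":[8,-8,0],"roll":0,"jaw":0}
    - {"dp":[8,-8,0],"roll":0,"jaw":0}

```text
time_s: 7.05
tcp_pos: [0.5784, 0.0614, 0.0806]
eef_rot: [-180.0, -0.0, -88.2]
contact_force: [-0.4, -0.7, -2.1]
gripper_width: 0.0299
gripper_force: 60.0
```

```bash
cat > js.py <<'E'
# stick origin and forces in the jig frame (mm, N); optional picture of jig from top
import numpy as np,sys
from plant import r
s=r.get_state();a=np.radians(-89.88);R=np.array([[np.cos(a),-np.sin(a)],[np.sin(a),np.cos(a)]])
t=np.radians(s["eef_rot"][2]);p=s["tcp_pos"][:2]-.0025*np.array([np.cos(t),np.sin(t)])
print("t %.2f"%s["time_s"],"stick jig",((p-[.59344,-.0902])@R*1000).round(1),"z",s["tcp_pos"][2].round(4),"yaw rel",(s["eef_rot"][2]+89.88).round(2),"F jig",(s["contact_force"][:2]@R).round(1),"Fz",s["contact_force"][2].round(1),"M",s["moment"].round(2),"w",s["gripper_width"].round(4))
if len(sys.argv)>1:
    from h import *
    c=r.capture("top");n=sys.argv[1];pickle.dump(c,open(f"pics/{n}.pkl","wb"));crop(c,190,145,125,62,6,f"pics/{n}.png")
E
python3 js.py t4
```

```text
Traceback (most recent call last):
  File "js.py", line 6, in <module>
    print("t %.2f"%s["time_s"],"stick jig",((p-[.59344,-.0902])@R*1000).round(1),"z",s["tcp_pos"][2].round(4),"yaw rel",(s["eef_rot"][2]+89.88).round(2),"F jig",(s["contact_force"][:2]@R).round(1),"Fz",s["contact_force"][2].round(1),"M",s["moment"].round(2),"w",s["gripper_width"].round(4))
                                                                                                                                                                                                                                                                      ^^^^^^^^^^^^^^^^^^^^^^^^
AttributeError: 'float' object has no attribute 'round'
```

```bash
sed -i 's/,"w",s\["gripper_width"\].round(4)//' js.py; python3 js.py t4
```

```text
t 7.05 stick jig [-154.2  -14.8] z 0.0806 yaw rel 1.68 F jig [ 0.7 -0.4] Fz -2.1 M [0.03 0.21 0.02]
```

View pics/t4.png

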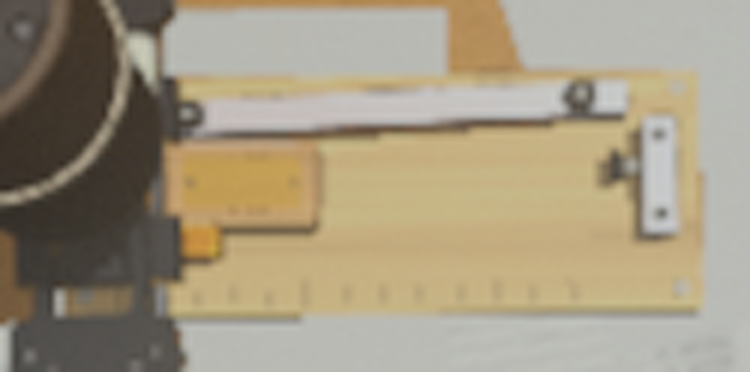

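The plate has moved with the stick. A small gap of about 7 mm to the fence remains. I'll creep in.

>>> send_rows:
  steps:
    - {"dp":[2,-1,0],"roll":0,"jaw":0}
    - {"dp":[4,-2,0],"roll":0,"jaw":0}
    - {"dp":[6,-3,0],"roll":0,"jaw":0}
    - {"dp":[8,-4,0],"roll":0,"jaw":0}
    - {"dp":[9,-5,0],"roll":0,"jaw":0}

```text
time_s: 7.72
tcp_pos: [0.5832, 0.0526, 0.0805]
eef_rot: [180.0, -0.0, -88.2]
contact_force: [-1.8, -0.1, -0.6]
gripper_width: 0.0299
gripper_force: 60.0
```

>>> send_rows:
  steps:
    - {"dp":[1,-0.5,0],"roll":0,"jaw":0}
    - {"dp":[2,-1,0],"roll":0,"jaw":0}
    - {"dp":[3,-1.5,0],"roll":0,"jaw":0}
    - {"dp":[4,-2,0],"roll":0,"jaw":0}

```text
time_s: 8.22
tcp_pos: [0.5842, 0.0502, 0.0805]
eef_rot: [179.9, 0.1, -88.2]
contact_force: [-10.3, 12.2, 7.6]
gripper_width: 0.0297
gripper_force: 60.0
```

```bash
python3 js.py
```

```text
t 8.22 stick jig [-142.9   -9. ] z 0.0805 yaw rel 1.66 F jig [-12.3 -10.3] Fz 7.6 M [ 5.23  4.39 -0.09]
```

The force came up suddenly (12 N along, 10 N sideways), so I'll ease back at once and read it again.

>>> send_rows:
  steps:
    - {"dp":[-2,0.5,0],"roll":0,"jaw":0}
    - {"dp":[-2,0.5,0],"roll":0,"jaw":0}

```text
time_s: 8.48
tcp_pos: [0.584, 0.0507, 0.0803]
eef_rot: [179.9, -0.0, -88.2]
contact_force: [-5.0, 2.2, 1.1]
gripper_width: 0.0294
gripper_force: 60.0
```

```bash
python3 js.py t5; python3 - <<'E'
from h import *
c=load("t5");crop(c,205,152,64,40,12,"pics/t5b.png")
E
```

```text
t 8.47 stick jig [-143.4   -9.3] z 0.0803 yaw rel 1.68 F jig [-2.2 -5. ] Fz 1.1 M [ 0.78  2.34 -0.12]
```

View pics/t5b.png

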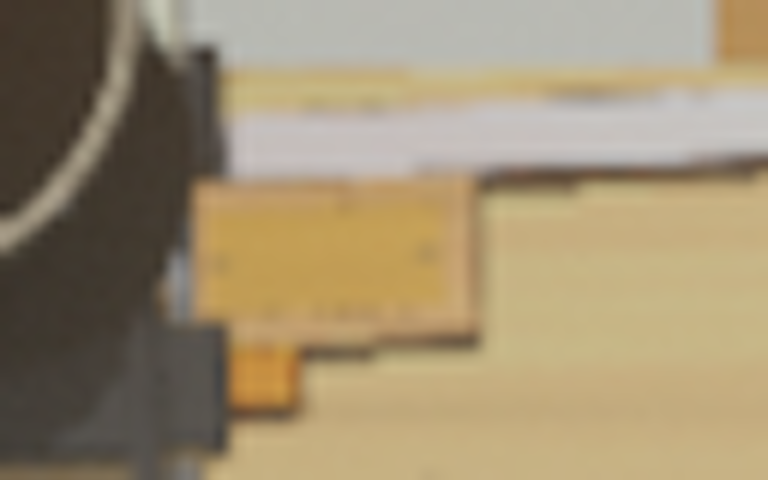

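The plate is now flush on the fence, with its top edge along the bar at (200–480, 180). The side force is about 5 N. I'll feed gently along the tool x.

>>> send_rows:
  steps:
    - {"dp":[1,0,0],"roll":0,"jaw":0}
    - {"dp":[2,0,0],"roll":0,"jaw":0}
    - {"dp":[3,0,0],"roll":0,"jaw":0}
    - {"dp":[4,0,0],"roll":0,"jaw":0}

```text
time_s: 9.02
tcp_pos: [0.5841, 0.0478, 0.0803]
eef_rot: [179.9, 0.1, -88.2]
contact_force: [-7.8, 9.5, 3.5]
gripper_width: 0.0296
gripper_force: 60.0
```

```bash
python3 js.py
```

```text
t 9.03 stick jig [-140.6   -9.1] z 0.0803 yaw rel 1.66 F jig [-9.5 -7.8] Fz 3.5 M [ 4.29  3.43 -0.08]
```

>>> send_rows:
  steps:
    - {"dp":[0.8,0.3,0],"roll":0,"jaw":0}
    - {"dp":[2,0.3,0],"roll":0,"jaw":0}
    - {"dp":[3.2,0.3,0],"roll":0,"jaw":0}
    - {"dp":[4.4,0.3,0],"roll":0,"jaw":0}
    - {"dp":[5.6,0.3,0],"roll":0,"jaw":0}

```text
time_s: 9.65
tcp_pos: [0.5842, 0.042, 0.0803]
eef_rot: [179.9, 0.1, -88.2]
contact_force: [-5.4, 5.5, 1.6]
gripper_width: 0.0298
gripper_force: 60.0
```

```bash
python3 js.py
```

```text
t 9.65 stick jig [-134.7   -9. ] z 0.0803 yaw rel 1.67 F jig [-5.5 -5.4] Fz 1.6 M [ 2.41  2.57 -0.07]
```

>>> send_rows:
  steps:
    - {"dp":[1.5,0,0],"roll":0,"jaw":0}
    - {"dp":[3,0,0],"roll":0,"jaw":0}
    - {"dp":[4.5,0,0],"roll":0,"jaw":0}
    - {"dp":[6,0,0],"roll":0,"jaw":0}
    - {"dp":[7.5,0,0],"roll":0,"jaw":0}

```text
time_s: 10.28
tcp_pos: [0.5845, 0.0344, 0.0803]
eef_rot: [179.9, 0.1, -88.2]
contact_force: [-6.7, 8.7, 4.4]
gripper_width: 0.0297
gripper_force: 60.0
```

```bash
python3 js.py
```

```text
t 10.28 stick jig [-127.2   -8.8] z 0.0803 yaw rel 1.67 F jig [-8.7 -6.7] Fz 4.4 M [ 3.91  2.85 -0.02]
```

>>> send_rows:
  steps:
    - {"dp":[1.5,0.15,-0.3],"roll":0,"jaw":0}
    - {"dp":[3,0.15,-0.3],"roll":0,"jaw":0}
    - {"dp":[4.5,0.15,-0.3],"roll":0,"jaw":0}
    - {"dp":[6,0.15,-0.3],"roll":0,"jaw":0}
    - {"dp":[7.5,0.15,-0.3],"roll":0,"jaw":0}

```text
time_s: 10.9
tcp_pos: [0.5848, 0.026, 0.0805]
eef_rot: [179.9, -0.0, -88.2]
contact_force: [-4.9, 3.4, -2.9]
gripper_width: 0.0297
gripper_force: 60.0
```

```bash
python3 js.py
```

```text
t 10.90 stick jig [-118.7   -8.5] z 0.0805 yaw rel 1.67 F jig [-3.4 -4.9] Fz -2.9 M [1.31 1.86 0.01]
```

>>> send_rows:
  steps:
    - {"dp":[1.8,0,0],"roll":0,"jaw":0}
    - {"dp":[3.6,0,0],"roll":0,"jaw":0}
    - {"dp":[5.4,0,0],"roll":0,"jaw":0}
    - {"dp":[7.2,0,0],"roll":0,"jaw":0}
    - {"dp":[9,0,0],"roll":0,"jaw":0}

```text
time_s: 11.52
tcp_pos: [0.5851, 0.017, 0.0805]
eef_rot: [179.9, -0.0, -88.2]
contact_force: [-4.0, 2.8, -2.9]
gripper_width: 0.0295
gripper_force: 60.0
```

```bash
python3 js.py
```

```text
t 11.53 stick jig [-109.7   -8.2] z 0.0805 yaw rel 1.66 F jig [-2.8 -4. ] Fz -2.9 M [ 1.25  1.88 -0.01]
```

>>> send_rows:
  steps:
    - {"dp":[2,-0.1,0],"roll":0,"jaw":0}
    - {"dp":[4,-0.1,0],"roll":0,"jaw":0}
    - {"dp":[6,-0.1,0],"roll":0,"jaw":0}
    - {"dp":[8,-0.15,0],"roll":0,"jaw":0}
    - {"dp":[10,-0.15,0],"roll":0,"jaw":0}

```text
time_s: 12.15
tcp_pos: [0.5854, 0.007, 0.0805]
eef_rot: [179.9, -0.0, -88.2]
contact_force: [-3.6, 2.5, -3.8]
gripper_width: 0.0297
gripper_force: 60.0
```

```bash
python3 js.py
```

```text
t 12.15 stick jig [-99.7  -7.9] z 0.0805 yaw rel 1.66 F jig [-2.5 -3.6] Fz -3.8 M [1.36 1.97 0.02]
```

>>> send_rows:
  steps:
    - {"dp":[2,-0.15,0],"roll":0,"jaw":0}
    - {"dp":[4,-0.2,0],"roll":0,"jaw":0}
    - {"dp":[6,-0.25,0],"roll":0,"jaw":0}
    - {"dp":[8,-0.3,0],"roll":0,"jaw":0}
    - {"dp":[10,-0.35,0],"roll":0,"jaw":0}

```text
time_s: 12.78
tcp_pos: [0.5858, -0.0029, 0.0804]
eef_rot: [179.9, 0.0, -88.2]
contact_force: [-4.3, 3.4, -2.4]
gripper_width: 0.0295
gripper_force: 60.0
```

```bash
python3 js.py
```

```text
t 12.78 stick jig [-89.8  -7.5] z 0.0804 yaw rel 1.66 F jig [-3.4 -4.3] Fz -2.4 M [ 1.62  2.25 -0.06]
```

>>> send_rows:
  steps:
    - {"dp":[2,-0.1,0],"roll":0,"jaw":0}
    - {"dp":[4,-0.15,0],"roll":0,"jaw":0}
    - {"dp":[6,-0.2,0],"roll":0,"jaw":0}
    - {"dp":[8,-0.25,0],"roll":0,"jaw":0}
    - {"dp":[10,-0.3,0],"roll":0,"jaw":0}

```text
time_s: 13.4
tcp_pos: [0.5862, -0.0128, 0.0803]
eef_rot: [179.9, 0.0, -88.2]
contact_force: [-5.9, 4.5, -2.4]
gripper_width: 0.03
gripper_force: 60.0
```

```bash
python3 js.py
```

```text
t 13.40 stick jig [-79.9  -7.1] z 0.0803 yaw rel 1.66 F jig [-4.5 -5.8] Fz -2.4 M [ 1.91  2.54 -0.01]
```

Holding 5.8 N. I'll keep this slope.

>>> send_rows:
  steps:
    - {"dp":[2,0,0],"roll":0,"jaw":0}
    - {"dp":[4,-0.05,0],"roll":0,"jaw":0}
    - {"dp":[6,-0.05,0],"roll":0,"jaw":0}
    - {"dp":[8,-0.1,0],"roll":0,"jaw":0}
    - {"dp":[10,-0.1,0],"roll":0,"jaw":0}

```text
time_s: 14.02
tcp_pos: [0.5866, -0.0228, 0.0803]
eef_rot: [179.9, 0.0, -88.2]
contact_force: [-5.5, 3.9, -1.5]
gripper_width: 0.0296
gripper_force: 60.0
```

```bash
python3 js.py
```

```text
t 14.03 stick jig [-69.9  -6.8] z 0.0803 yaw rel 1.66 F jig [-3.9 -5.5] Fz -1.5 M [ 1.93  2.48 -0.01]
```

>>> send_rows:
  steps:
    - {"dp":[2,-0.05,0],"roll":0,"jaw":0}
    - {"dp":[4,-0.1,0],"roll":0,"jaw":0}
    - {"dp":[6,-0.1,0],"roll":0,"jaw":0}
    - {"dp":[8,-0.15,0],"roll":0,"jaw":0}
    - {"dp":[10,-0.15,0],"roll":0,"jaw":0}

```text
time_s: 14.65
tcp_pos: [0.587, -0.0327, 0.0804]
eef_rot: [179.9, 0.0, -88.2]
contact_force: [-5.5, 4.4, -1.0]
gripper_width: 0.0298
gripper_force: 60.0
```

```bash
python3 js.py
```

```text
t 14.65 stick jig [-60.   -6.4] z 0.0804 yaw rel 1.66 F jig [-4.4 -5.5] Fz -1.0 M [ 2.06  2.6  -0.04]
```

>>> send_rows:
  steps:
    - {"dp":[2,-0.05,0],"roll":0,"jaw":0}
    - {"dp":[4,-0.05,0],"roll":0,"jaw":0}
    - {"dp":[6,-0.1,0],"roll":0,"jaw":0}
    - {"dp":[8,-0.1,0],"roll":0,"jaw":0}
    - {"dp":[10,-0.15,0],"roll":0,"jaw":0}

```text
time_s: 15.28
tcp_pos: [0.5874, -0.0426, 0.0804]
eef_rot: [179.9, 0.0, -88.2]
contact_force: [-6.7, 4.2, -0.6]
gripper_width: 0.0297
gripper_force: 60.0
```

>>> send_rows:
  steps:
    - {"dp":[2,0,0],"roll":0,"jaw":0}
    - {"dp":[4,-0.05,0],"roll":0,"jaw":0}
    - {"dp":[6,-0.05,0],"roll":0,"jaw":0}
    - {"dp":[8,-0.1,0],"roll":0,"jaw":0}
    - {"dp":[10,-0.1,0],"roll":0,"jaw":0}

```text
time_s: 15.9
tcp_pos: [0.5877, -0.0526, 0.0804]
eef_rot: [179.9, 0.0, -88.2]
contact_force: [-5.9, 5.2, -1.0]
gripper_width: 0.0293
gripper_force: 60.0
```

```bash
python3 js.py t6
```

```text
t 15.90 stick jig [-40.1  -5.7] z 0.0804 yaw rel 1.66 F jig [-5.2 -5.9] Fz -1.0 M [2.26 2.7  0.06]
```

View pics/t6.png

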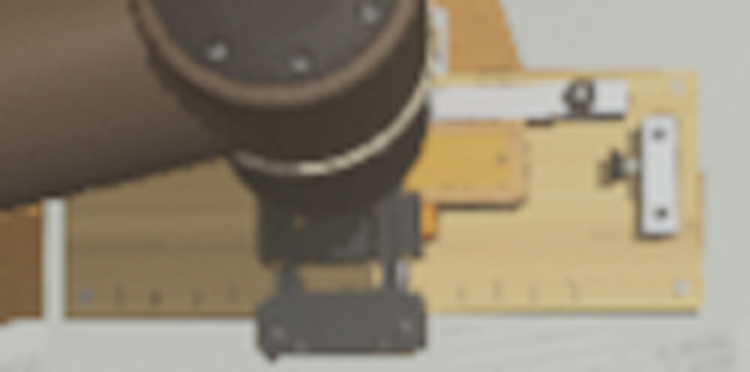

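The plate is flush. Its front edge is at crop x≈524 and the bumper face is at x≈602. I'll check the remaining distance.

```bash
python3 - <<'E'
from h import *
c=load("t6");f=lambda p:(np.array(p,float)+.5)/6-.5+np.array([190,145])
a=np.radians(-89.88);R=np.array([[np.cos(a),-np.sin(a)],[np.sin(a),np.cos(a)]])
P=px2w(c,f([(524,165),(602,167),(638,200)]),[.038,.025,.04]);print((P[:,:2]-[.59344,-.0902])@R*1000)
E
```

```text
[[ 55.70210447  10.55441103]
 [ 97.09836573  11.17709442]
 [114.50904532  -9.11594852]]
```

>>> send_rows:
  steps:
    - {"dp":[2,-0.05,0],"roll":0,"jaw":0}
    - {"dp":[4,-0.05,0],"roll":0,"jaw":0}
    - {"dp":[6,-0.05,0],"roll":0,"jaw":0}
    - {"dp":[8,-0.1,0],"roll":0,"jaw":0}
    - {"dp":[10,-0.1,0],"roll":0,"jaw":0}

```text
time_s: 16.58
tcp_pos: [0.5881, -0.0626, 0.0803]
eef_rot: [179.9, 0.0, -88.2]
contact_force: [-7.3, 5.3, -1.0]
gripper_width: 0.0298
gripper_force: 60.0
```

>>> send_rows:
  steps:
    - {"dp":[2,0,0],"roll":0,"jaw":0}
    - {"dp":[4,-0.05,0],"roll":0,"jaw":0}
    - {"dp":[6,-0.05,0],"roll":0,"jaw":0}
    - {"dp":[8,-0.1,0],"roll":0,"jaw":0}
    - {"dp":[10,-0.1,0],"roll":0,"jaw":0}

```text
time_s: 17.2
tcp_pos: [0.5885, -0.0726, 0.0804]
eef_rot: [179.9, 0.0, -88.2]
contact_force: [-6.1, 5.1, -0.4]
gripper_width: 0.0296
gripper_force: 60.0
```

```bash
python3 js.py
```

```text
t 17.20 stick jig [-20.1  -4.9] z 0.0804 yaw rel 1.66 F jig [-5.1 -6. ] Fz -0.4 M [2.32 2.62 0.01]
```

>>> send_rows:
  steps:
    - {"dp":[2,0,0],"roll":0,"jaw":0}
    - {"dp":[4,-0.05,0],"roll":0,"jaw":0}
    - {"dp":[6,-0.05,0],"roll":0,"jaw":0}
    - {"dp":[8,-0.1,0],"roll":0,"jaw":0}
    - {"dp":[10,-0.1,0],"roll":0,"jaw":0}

```text
time_s: 17.82
tcp_pos: [0.5889, -0.0826, 0.0803]
eef_rot: [179.9, 0.0, -88.2]
contact_force: [-6.2, 5.6, -0.4]
gripper_width: 0.0298
gripper_force: 60.0
```

>>> send_rows:
  steps:
    - {"dp":[1.5,0,0],"roll":0,"jaw":0}
    - {"dp":[3,-0.05,0],"roll":0,"jaw":0}
    - {"dp":[4.5,-0.05,0],"roll":0,"jaw":0}
    - {"dp":[6,-0.05,0],"roll":0,"jaw":0}

```text
time_s: 18.32
tcp_pos: [0.5892, -0.0885, 0.0804]
eef_rot: [179.9, 0.0, -88.2]
contact_force: [-6.5, 5.0, -0.6]
gripper_width: 0.0297
gripper_force: 60.0
```

```bash
python3 js.py
```

```text
t 18.32 stick jig [-4.2 -4.3] z 0.0804 yaw rel 1.66 F jig [-5.1 -6.5] Fz -0.6 M [2.28 2.66 0.05]
```

>>> send_rows:
  steps:
    - {"dp":[1,0,0],"roll":0,"jaw":0}
    - {"dp":[2,0,0],"roll":0,"jaw":0}
    - {"dp":[3,0,0],"roll":0,"jaw":0}
    - {"dp":[4,0,0],"roll":0,"jaw":0}
    - {"dp":[5,0,0],"roll":0,"jaw":0}

```text
time_s: 18.95
tcp_pos: [0.5894, -0.0936, 0.0804]
eef_rot: [179.9, 0.0, -88.2]
contact_force: [-6.2, 5.3, -1.9]
gripper_width: 0.0295
gripper_force: 60.0
```

```bash
python3 js.py
```

```text
t 18.95 stick jig [ 0.9 -4.2] z 0.0804 yaw rel 1.66 F jig [-5.3 -6.2] Fz -1.9 M [2.21 2.53 0.03]
```

>>> send_rows:
  steps:
    - {"dp":[1,0.05,0],"roll":0,"jaw":0}
    - {"dp":[2,0.1,0],"roll":0,"jaw":0}
    - {"dp":[3,0.1,0],"roll":0,"jaw":0}
    - {"dp":[3,0.1,0],"roll":0,"jaw":0}

```text
time_s: 19.45
tcp_pos: [0.5895, -0.0966, 0.0804]
eef_rot: [179.9, 0.0, -88.2]
contact_force: [-5.8, 5.0, -2.2]
gripper_width: 0.0298
gripper_force: 60.0
```

```bash
python3 js.py
```

```text
t 19.45 stick jig [ 3.9 -4. ] z 0.0804 yaw rel 1.66 F jig [-5.  -5.8] Fz -2.2 M [ 1.9   2.3  -0.03]
```

>>> send_rows:
  steps:
    - {"dp":[0.8,0,0],"roll":0,"jaw":0}
    - {"dp":[1.6,0,0],"roll":0,"jaw":0}
    - {"dp":[2.4,0,0],"roll":0,"jaw":0}
    - {"dp":[2.4,0,0],"roll":0,"jaw":0}

```text
time_s: 19.95
tcp_pos: [0.5895, -0.0986, 0.0804]
eef_rot: [179.9, 0.1, -88.2]
contact_force: [-5.8, 6.7, -0.4]
gripper_width: 0.0296
gripper_force: 60.0
```

```bash
python3 js.py
```

```text
t 19.95 stick jig [ 5.9 -4. ] z 0.0804 yaw rel 1.66 F jig [-6.8 -5.8] Fz -0.4 M [ 3.07  2.57 -0.02]
```

The feed force is rising, which means bumper contact. I'll press a little more and hold.

>>> send_rows:
  steps:
    - {"dp":[0.8,0.1,0],"roll":0,"jaw":0}
    - {"dp":[1.6,0.2,0],"roll":0,"jaw":0}
    - {"dp":[2.2,0.2,0],"roll":0,"jaw":0}
    - {"dp":[2.2,0.2,0],"roll":0,"jaw":0}
    - {"dp":[2.2,0.2,0],"roll":0,"jaw":0}

```text
time_s: 20.58
tcp_pos: [0.5896, -0.1004, 0.0804]
eef_rot: [179.9, 0.1, -88.2]
contact_force: [-6.5, 9.2, -1.7]
gripper_width: 0.03
gripper_force: 60.0
```

```bash
python3 js.py
```

```text
t 20.57 stick jig [ 7.7 -4. ] z 0.0804 yaw rel 1.66 F jig [-9.2 -6.5] Fz -1.7 M [ 3.88  2.55 -0.02]
```

The bumper is pressed in about 3 mm, from 4.6 N of extra feed force. I'll hold briefly, then back the stick away gently.

>>> send_rows:
  steps:
    - {"dp":[0,0,0],"roll":0,"jaw":0}
    - {"dp":[-1,0,0],"roll":0,"jaw":0}
    - {"dp":[-2,0,0],"roll":0,"jaw":0}
    - {"dp":[-3,0.3,0],"roll":0,"jaw":0}
    - {"dp":[-4,0.8,0],"roll":0,"jaw":0}

```text
time_s: 21.2
tcp_pos: [0.5894, -0.0978, 0.0808]
eef_rot: [180.0, -0.0, -88.2]
contact_force: [-3.8, -2.9, -2.7]
gripper_width: 0.0299
gripper_force: 60.0
```

>>> send_rows:
  steps:
    - {"dp":[-2,1,0],"roll":0,"jaw":0}
    - {"dp":[-4,3,0],"roll":0,"jaw":0}
    - {"dp":[-6,6,0],"roll":0,"jaw":0}
    - {"dp":[-9,10,0],"roll":0,"jaw":0}
    - {"dp":[-12,14,0],"roll":0,"jaw":0}

```text
time_s: 21.82
tcp_pos: [0.5753, -0.0854, 0.081]
eef_rot: [-180.0, 0.0, -88.2]
contact_force: [-1.4, -0.4, -0.5]
gripper_width: 0.0295
gripper_force: 60.0
```

```bash
python3 js.py t7
```

```text
t 21.82 stick jig [ -7.3 -18.2] z 0.081 yaw rel 1.69 F jig [ 0.4 -1.4] Fz -0.5 M [0.01 0.11 0.01]
```

The stick is clear of the plate. Now lift it and carry it to the bare desk beyond the stop end.

>>> send_rows:
  steps:
    - {"dp":[0,2,-20],"roll":0,"jaw":0}
    - {"dp":[0,10,-45],"roll":0,"jaw":0}
    - {"dp":[20,30,-60],"roll":0,"jaw":0}
    - {"dp":[60,55,-60],"roll":0,"jaw":0}
    - {"dp":[105,80,-60],"roll":0,"jaw":0}

```text
time_s: 22.5
tcp_pos: [0.4982, -0.1937, 0.1414]
eef_rot: [-179.9, -0.0, -88.1]
contact_force: [0.2, -0.8, -1.2]
gripper_width: 0.0299
gripper_force: 60.0
```

>>> send_rows:
  steps:
    - {"dp":[50,4,0],"roll":0,"jaw":0}
    - {"dp":[100,8,0],"roll":0,"jaw":0}
    - {"dp":[140,8,0],"roll":0,"jaw":0}
    - {"dp":[162,8,0],"roll":0,"jaw":0}
    - {"dp":[162,8,0],"roll":0,"jaw":0}

```text
time_s: 23.12
tcp_pos: [0.4955, -0.3564, 0.1404]
eef_rot: [180.0, 0.0, -88.3]
contact_force: [-0.5, 0.7, -1.1]
gripper_width: 0.0295
gripper_force: 60.0
```

>>> send_rows:
  steps:
    - {"dp":[0,0,20],"roll":0,"jaw":0}
    - {"dp":[0,0,45],"roll":0,"jaw":0}
    - {"dp":[0,0,62],"roll":0,"jaw":0}
    - {"dp":[0,0,68],"roll":0,"jaw":0}
    - {"dp":[0,0,68],"roll":0,"jaw":0}

```text
time_s: 23.75
tcp_pos: [0.496, -0.3551, 0.0729]
eef_rot: [180.0, -0.0, -88.2]
contact_force: [0.6, 0.2, -0.5]
gripper_width: 0.03
gripper_force: 60.0
```

```bash
python3 go.py 0.495 -0.355 0.0655 -88.2; python3 - <<'E'
from plant import r
from h import *
c=r.capture("top");pickle.dump(c,open("pics/t8.pkl","wb"));cv2.imwrite("pics/t8.png",cv2.resize(c["image"][130:274,190:382],(800,600),interpolation=cv2.INTER_CUBIC))
E
```

```text
23.75 [ 0.496  -0.3551  0.0729] [179.9827  -0.0018 -88.161 ] [ 0.5917  0.1631 -0.5207] [0.0412 0.0957 0.0119] 0.029984234718140882
dp [-0.1382  0.9493  7.4079] roll 0.0006814535794961225
```

View pics/t8.png

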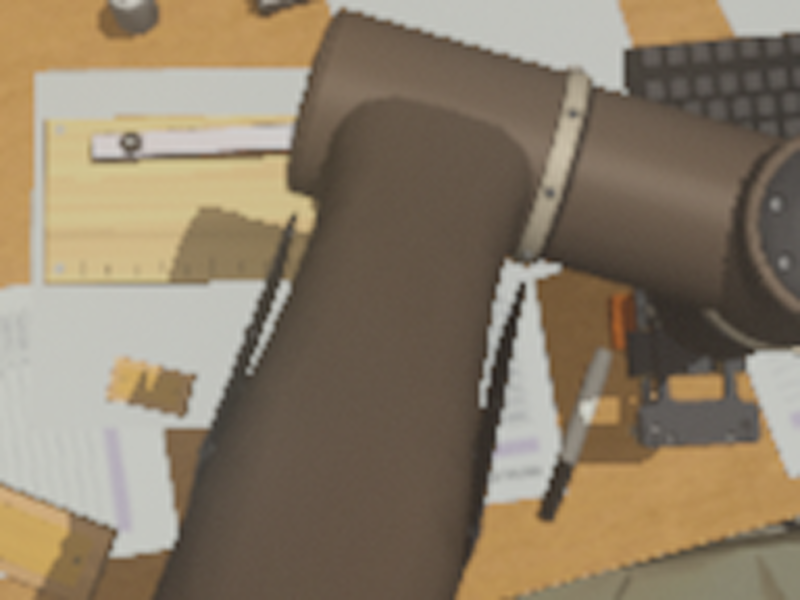

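The top view shows the stick between the paper sheets on bare desk, with its rear face at x≈612. The pen's end at (605, 350) is close by, so I'll shift 12 mm away from it before setting down.

>>> send_rows:
  steps:
    - {"dp":[6,-2,0],"roll":0,"jaw":0}
    - {"dp":[12,-5,0],"roll":0,"jaw":0}
    - {"dp":[12,-5,3],"roll":0,"jaw":0}
    - {"dp":[12,-5,6],"roll":0,"jaw":0}
    - {"dp":[12,-5,6.5],"roll":0,"jaw":0}

```text
time_s: 24.42
tcp_pos: [0.5008, -0.367, 0.0659]
eef_rot: [180.0, 0.0, -88.2]
contact_force: [-0.5, -1.2, -1.3]
gripper_width: 0.0295
gripper_force: 60.0
```

```bash
python3 go.py 0.501 -0.367 0.0655 -88.2
```

```text
24.425 [ 0.5008 -0.367   0.0659] [179.9554   0.0209 -88.1988] [-0.4662 -1.2453 -1.3173] [ 0.007   0.1357 -0.0557] 0.029501727424430555
dp [-0.0237 -0.2183  0.391 ] roll 2.041602323372044e-05
```

>>> send_rows:
  steps:
    - {"dp":[0,0,0.4],"roll":0,"jaw":0}
    - {"dp":[0,0,0.7],"roll":0,"jaw":0}
    - {"dp":[0,0,0.7],"roll":0,"jaw":0}

```text
time_s: 24.8
tcp_pos: [0.5012, -0.3672, 0.0657]
eef_rot: [-180.0, -0.0, -88.2]
contact_force: [-0.3, -0.5, -1.3]
gripper_width: 0.0293
gripper_force: 60.0
```

```bash
python3 go.py
```

```text
24.8 [ 0.5012 -0.3672  0.0657] [-179.9971   -0.0011  -88.1893] [-0.2882 -0.5241 -1.2516] [0.0064 0.1092 0.0229] 0.029286919638166667
```

>>> send_rows:
  steps:
    - {"dp":[0,0,0.5],"roll":0,"jaw":0}
    - {"dp":[0,0,0.9],"roll":0,"jaw":0}
    - {"dp":[0,0,0.9],"roll":0,"jaw":0}

```text
time_s: 25.18
tcp_pos: [0.5013, -0.3673, 0.0654]
eef_rot: [-180.0, -0.0, -88.2]
contact_force: [-0.9, 0.9, 4.8]
gripper_width: 0.0293
gripper_force: 60.0
```

```bash
python3 go.py
```

```text
25.175 [ 0.5013 -0.3673  0.0654] [-179.9767   -0.0202  -88.185 ] [-0.935   0.8707  4.8437] [0.6484 0.7462 0.1036] 0.029345613737328198
```

Contact with the desk is felt. Now release slowly and rise.

>>> send_rows:
  steps:
    - {"dp":[0,0,-0.3],"roll":0,"jaw":45}
    - {"dp":[0,0,-0.3],"roll":0,"jaw":55}
    - {"dp":[0,0,-0.3],"roll":0,"jaw":75}
    - {"dp":[0,0,-0.3],"roll":0,"jaw":100}
    - {"dp":[0,0,-0.3],"roll":0,"jaw":100}
  newtons: 10

```text
time_s: 25.8
tcp_pos: [0.5011, -0.3672, 0.065]
eef_rot: [180.0, 0.0, -88.2]
contact_force: [-0.3, 0.1, 0.3]
gripper_width: 0.0723
gripper_force: 0.0
```

>>> send_rows:
  steps:
    - {"dp":[0,0,0],"roll":0,"jaw":100}
    - {"dp":[0,0,-10],"roll":0,"jaw":100}
    - {"dp":[0,0,-35],"roll":0,"jaw":100}
    - {"dp":[0,0,-70],"roll":0,"jaw":100}
    - {"dp":[0,0,-110],"roll":0,"jaw":100}

```text
time_s: 26.42
tcp_pos: [0.5009, -0.3671, 0.1765]
eef_rot: [180.0, 0.0, -88.2]
contact_force: [0.8, 0.8, -0.2]
gripper_width: 0.0875
gripper_force: 0.0
```

>>> send_rows:
  steps:
    - {"dp":[40,0,-30],"roll":0,"jaw":100}
    - {"dp":[90,30,-40],"roll":0,"jaw":100}
    - {"dp":[140,80,-40],"roll":0,"jaw":100}
    - {"dp":[190,130,-40],"roll":0,"jaw":100}
    - {"dp":[240,180,-40],"roll":0,"jaw":100}

```text
time_s: 27.05
tcp_pos: [0.3442, -0.5961, 0.2161]
eef_rot: [-180.0, -0.0, -88.2]
contact_force: [1.2, -0.2, 0.9]
gripper_width: 0.0878
gripper_force: 0.0
```

>>> send_rows:
  steps:
    - {"dp":[20,30,0],"roll":0,"jaw":100}
    - {"dp":[20,30,0],"roll":0,"jaw":100}
    - {"dp":[20,30,0],"roll":0,"jaw":100}

```text
time_s: 27.42
tcp_pos: [0.3163, -0.6157, 0.2156]
eef_rot: [-180.0, -0.0, -88.2]
contact_force: [0.3, -0.8, 0.6]
gripper_width: 0.0875
gripper_force: 0.0
```

```bash
python3 go.py; python3 - <<'E'
from plant import r
from h import *
c=r.capture("top");pickle.dump(c,open("pics/t9.pkl","wb"));cv2.imwrite("pics/t9.png",cv2.resize(c["image"][130:274,190:382],(800,600),interpolation=cv2.INTER_CUBIC))
E
```

```text
27.425 [ 0.3163 -0.6157  0.2156] [-179.9787   -0.0176  -88.222 ] [ 0.303  -0.7816  0.5957] [ 0.006   0.1002 -0.0529] 0.08751673517965543
```

View pics/t9.png

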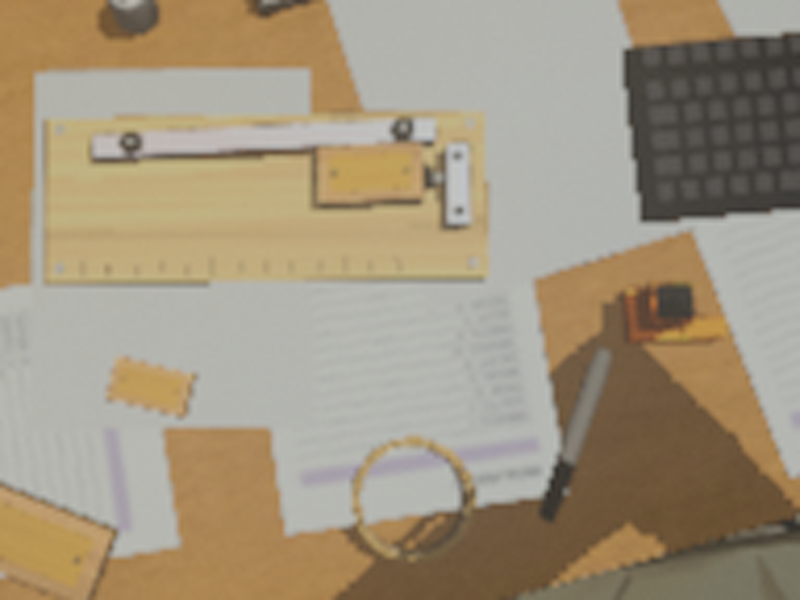

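The plate rests flush on the fence against the bumper at (427, 175), with its body at about (315–424, 145–205). The stick stands upright on bare desk at (672, 305) and the other things look unmoved. Handing in.

```bash
python3 -c "
from plant import r
print(r.close_job())"
```

```text
the job is handed in; nothing more can be done
None
```

The job is handed in at 27 s (no verdict was returned): the plate lies flush on the fence at the bumper, pressed in about 3 mm on the way, and the stick stands upright on the bare desk; side force read 4–6 N along the strip, but at first fence contact it spiked to 10 N with 12 N along the feed, so the 15 N limit there is not certain.

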